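# Wedge-lock the frame rail in the printer assembly jig

## Robot

A 6-joint arm with a two-finger parallel gripper is mounted at the origin on the work surface. World frame = base frame: x ahead of the robot, y to its left, z up, the work surface at z = 0. Lengths are in m, angles in rad, forces in N, time in s.
With the tool pointing down it reaches from about 0.35 to 0.775 m from the base axis. Payload 5.5 kg.
Tool frame: the origin (TCP) lies on the centre line of the jaws, within the pads' length; the fingertips stand 14 mm ahead of it and the grasp point (between the pads) lies 5 mm behind it; z points along the fingers, y is the line along which they close (so a half turn about z gives the same grasp; the last joint's range is limited). The gripper opens to 85 mm and grips with 20 to 120 N. Pads are 22 mm wide; open, the fingers measure 114 mm over their backs; the gripper's body (76 mm by 85 mm) begins 54 mm behind the grasp point. The pads swing forward as they close: fully open they stand 13 mm farther back than shut.
Start: joints at [1.173, 0.313, 0.046, 1.304, 0, 1.431], TCP at [0.147, 0.556, 0.245] pointing down, gripper open.
Joint ranges: [-2.76, 2.76], [-0.86, 1.69], [-1.03, 1.26], [-2.2, 2.34], [-1.47, 1.5], [-3.14, 3.14]. Speed limits (rad/s): [2.57, 2.57, 3.14, 3.14, 3.14, 3.14].

## Interface

Orientations are given as a unit quaternion [x, y, z, w].
In Python, from rig import get_obs, snapshot, camera_model, job_done, recognise, tip_of gives the robot as it stands.
- The arm moves only by the shell command python3 -m crank 'ROWS'. ROWS is JSON, a list of rows, each an object of numbers: "dx", "dy", "dz": the shift along the tool's x, y, z in m; "twist": the turn about the tool's z in rad; "claw": the finger opening in m, from 0 to 0.0854. In form: [{"dx": .., "dy": .., "dz": .., "twist": .., "claw": ..}, ...]. A call has 1 to 5 rows; each row is the pose to reach, as a shift and turn from the pose commanded when the call began, along the tool's axes at that moment; what a row does not reach only later rows make up. A row lasts 1/12 s, in which the tool goes at most 41.7 mm and 7.16 degrees, less where a joint would pass 70% of its speed; a pose out of reach is approached as far as the arm can. A call with a gripper value outside its range is refused whole. The fingers move at their own pace and stop on an object; the grip force is fixed at half the most. Time passes only in rows, so rows that repeat a pose let the fingers close. It gives the time, the measured TCP pose, the force and the opening at its end, in the units of the state.
- get_obs(): the state, without advancing time (a new reading comes with each control period).
- snapshot(name): name is "side" or "top" or "wrist"; returns the picture (480x640x3 uint8, red, green, blue); there is no depth.
- camera_model(name): a dict with "fovy" (degrees; the focal length in pixels is half the picture's height over the tangent of half this angle, whatever the lens; pixels are square), "cx", "cy" (the principal point, pixels), "R" (3x3) and "t" (3): a world point X has camera coordinates R X + t. Camera axes: x right, y down, z forward; pixel columns grow to the right and rows downward; lengths in m; the calibration is good to about 2 mm. A picture is of the moment at which its call begins: read the wrist's pose just before it. camera_model takes no time and is no camera call; for the wrist camera it gives the pose at the moment of the call.
- job_done(): hands the job in, once; it reports no verdict.
Trained networks look in the newest picture that a camera, given by its name, has taken for a name from the list of things; names that differ only in an ending like _2 or _b are one class to them, and where a whole thing is asked for, a point or a joint stands for the part that bears it (a point fixed in the world has none). Each returns a list of dicts, best first, with "conf" (0 to 1); they miss things now and then, are a little off and sometimes report something else, mostly with a low value. They report only what shows in the picture. A call takes as long as a camera call. They do not tell look-alikes from the thing itself.
- recognise(query, camera): "pixel" ([column, row] in pixels, amid what is visible of it).
- tip_of(query, camera): "pixel" ([column, row] in pixels: a listed point, or the origin of a listed thing).
The state is a dict: "t": time; "joints": joint angles; "qvel": joint speeds; "joint_efforts": joint torques, N m; "ee_pos": TCP position; "ee_rot": TCP orientation; "ft_force": force on the tool from outside, world axes, zero at the start; "wrist_torque": the same for the moment, N m; "gripper_width": opening from 0.0 (shut) to 1.0 (fully open).
Only numpy, scipy, OpenCV 4.12 (cv2) and the standard library are available. Lean on these libraries where they do the work, as an engineer would, in place of code of your own. Each camera call takes 0.05 s, during which the arm holds its last target. There are 200 camera calls.

## Task

Take the pink wedge out of the black rack, stand it thin end down in the V-shaped slot of the clamping jig, and tap or press it down until it has pushed the yellow jaw against the black frame rail and is jammed tight. Leave the wedge upright and lengthwise in the slot and the rail lying in its seat, still clamped when you let go.

Things in the scene. Friction and masses are not known exactly. Their poses are not given: they have to be found in the camera images.
- pink_wedge: Pink wedge, 60 g, in any place of a 3-place black rack (others orange, blue; 75 mm apart). Origin: centre of thin foot; z up to the head, x thickness, y width; symmetric. Blade 50 mm tall, 36 wide, 7 thick at foot, 21 at top (8 degrees a side); block head 30 (x) by 46 (y) mm, 50 to 82 above origin. Hangs by the head on the rack's top, 60 mm above the table, foot at 10 mm; lifts straight out.
- slot (a point): Middle of the jig's V slot at its mouth, 50 mm above the table. x across (grey fence at +x, jaw and rail at -x), y along, z up; 70 mm long, open ends. Mouth 25 mm wide, 13 wide 6 mm down, then closing 8 degrees a side. Loose, the wedge stands with its foot 27 mm below this point; pushed, it moves the jaw and clamps the rail from 36 below; it jams at 38-43 below, 1.5-2 mm to -x. 12-20 N jams it; friction holds it.
- jaw: Yellow sliding jaw of the jig, 70 mm long, 50 high, between slot and rail. Slides to the slot's -x, up to 8 mm, with 1.2 N friction and no spring; the rail has 2.5 mm of play between it and the stop behind, whose stiff sprung rubber pad (6 N/mm) gives a little. Origin: at the start on the table under the slot's middle; axes as the slot's.
- rail: Black aluminium extrusion 20 by 20 mm, 160 mm long, 90 g, lying loose along the slot's y in the jig's seat between jaw and sprung stop. Origin: middle of its underside, 16 mm above the table; y along its length, z up.
Mind the look-alikes: they are no part of the job. What is shaped like the pink_wedge but green is not meant.

How it is judged:
At the end, for the whole second after the job is handed in: Pink wedge at rest in the slot, foot 31 to 45 mm below the mouth, within 10 mm of the middle across and 18 mm along, 10 degrees of upright and of the slot; it presses the jaw (over 0.5 N) and the jaw the rail (over 2 N); rail flat (6 degrees), under 25 mm from its start (z of pink_wedge in the frame of slot between -0.045 and -0.031 m and x of pink_wedge in the frame of slot between -0.01 and 0.01 m and y of pink_wedge in the frame of slot between -0.018 and 0.018 m and angle between pink_wedge's own z axis and vertical below 0.18 rad and angle between the y axis of pink_wedge and the y axis of slot, either way round below 0.18 rad and contact force between jaw and rail above 2 N and contact force between pink_wedge and jaw above 0.5 N and angle between rail's own z axis and vertical below 0.1 rad and distance of rail from where it was at the start of the episode below 0.025 m and linear speed of pink_wedge below 0.01 m/s); the robot touches nothing.
It fails at once if the rail is thrown out of its seat (distance of rail from where it was at the start of the episode above 0.05 m).
It also fails if it takes over 48 s, if anything falls off the work surface, if the arm or the gripper's body presses on something with over 40 N, if the wrist force passes 120 N, or if a joint passes its speed limit or range.

## Working session

There is one attempt and no reset: what is moved stays moved. The work goes in short steps, Python scripts to look and compute and a shell command to move; the robot and the scene stay as the last step left them, time stands still between calls to the robot, and variables do not carry over. Pictures are saved under pics/ and viewed, on a budget of 10 in all, crops included, one or two more only if the job needs it, and the job is handed in when it is done.

```bash
mkdir -p pics; cat > h.py <<'E'
import numpy as np, cv2
from rig import *
from scipy.spatial.transform import Rotation as Rn
def K(c): 
    f=240/np.tan(np.radians(c['fovy'])/2); return f
def proj(c,X):
    p=np.array(c['R'])@np.array(X)+np.array(c['t']); return K(c)*p[:2]/p[2]+[c['cx'],c['cy']]
def back(c,px,z):
    R=np.array(c['R']);t=np.array(c['t']); o=-R.T@t
    d=R.T@np.array([(px[0]-c['cx'])/K(c),(px[1]-c['cy'])/K(c),1]); return o+d*(z-o[2])/d[2]
def save(n,im): cv2.imwrite('pics/'+n,im[...,::-1])
E
cat > a.py <<'E'
from h import *
o=get_obs();print(o['t'],o['ee_pos'],o['ee_rot'],o['ft_force'])
ims=[]
for n in['top','side']:
    im=snapshot(n);ims.append(im);c=camera_model(n)
    print(n,-np.array(c['R']).T@np.array(c['t']),c['fovy'])
    for q,z,f in[('pink_wedge',.01,tip_of),('pink_wedge',.05,recognise),('slot',.05,tip_of),('jaw',0,tip_of),('rail',.016,tip_of),('rail',.026,recognise)]:
        for r in f(q,n)[:3]: print(q,f.__name__,np.round(r['pixel'],1),round(r['conf'],2),np.round(back(c,r['pixel'],z),4))
    save(n+'0.png',im)
E
python3 a.py
```

```text
0.0 [0.14638666 0.55554539 0.24440887] [ 1.28503751e-01  9.91708598e-01 -8.86866849e-04 -2.37956924e-04] [-0.27611439  0.11414263 -0.34323423]
top [ 0.44011232 -0.05268238  1.04570721] 49.694819256269206
pink_wedge call [371.4 299.6] 0.88 [ 0.392  -0.1398  0.01  ]
pink_wedge call [414.4 189.5] 0.86 [ 0.6127 -0.2265  0.01  ]
pink_wedge call [419.2 289.6] 0.82 [ 0.4124 -0.2344  0.01  ]
pink_wedge call [374.8 301.6] 0.93 [ 0.3901 -0.1429  0.05  ]
pink_wedge call [413.2 235.2] 0.83 [ 0.5173 -0.2167  0.05  ]
pink_wedge call [421.5 181. ] 0.8 [ 0.6227 -0.2336  0.05  ]
slot call [201.2 247.9] 0.92 [0.4907 0.1916 0.05  ]
jaw call [205.8 254.8] 0.55 [0.4793 0.1942 0.    ]
rail call [211.1 273.6] 0.62 [0.4413 0.1789 0.016 ]
rail call [207.1 275. ] 0.62 [0.4385 0.1845 0.026 ]
side [0.22812449 0.62835002 0.56377834] 53.308838829250575
pink_wedge call [313.7 195.3] 0.79 [ 0.5985 -0.2012  0.01  ]
pink_wedge call [394.1 231.2] 0.77 [ 0.3965 -0.1315  0.01  ]
pink_wedge call [402.8 180.7] 0.88 [ 0.416  -0.2625  0.05  ]
pink_wedge call [351.1 173.2] 0.86 [ 0.5307 -0.2559  0.05  ]
pink_wedge call [397.6 206.4] 0.85 [ 0.4    -0.1601  0.05  ]
slot call [287.2 315.7] 0.86 [0.475 0.187 0.05 ]
jaw call [281.6 339.6] 0.9 [0.4852 0.1931 0.    ]
rail call [311.3 330.6] 0.7 [0.4435 0.1727 0.016 ]
rail call [307.7 334.7] 0.86 [0.4413 0.1904 0.026 ]
```

```bash
python3 - <<'E'
import cv2
a=cv2.imread('pics/top0.png')[150:340,140:460]
b=cv2.imread('pics/side0.png')[110:400,180:500]
a=cv2.resize(a,None,fx=2.5,fy=2.5,interpolation=3); cv2.imwrite('pics/t1.png',a)
b=cv2.resize(b,None,fx=2,fy=2,interpolation=3); cv2.imwrite('pics/s1.png',b)
E
```

```text
(no output)
```

View pics/t1.png

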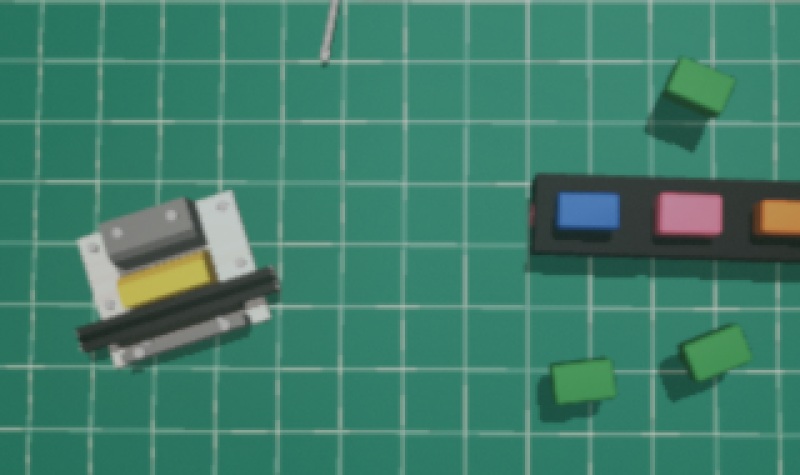

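View pics/s1.png

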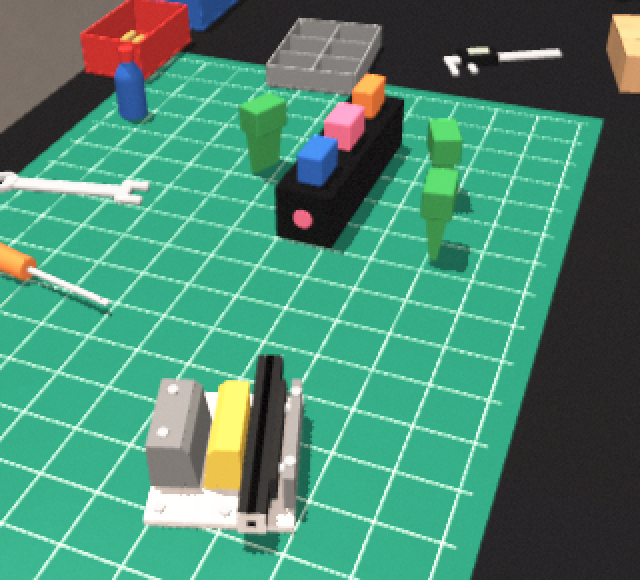

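Pink is in the middle rack place (top-image pixel about 416,235). The three green look-alikes stand loose around the rack. The jig is at about (205,255), with the fence toward world +x.

```bash
cat > m.py <<'E'
from h import *
im=cv2.imread('pics/top0.png');c=camera_model('top');hsv=cv2.cvtColor(im,cv2.COLOR_BGR2HSV)
def seg(lo,hi,z,roi):
    m=cv2.inRange(hsv,np.array(lo),np.array(hi));k=np.zeros_like(m);k[roi[1]:roi[3],roi[0]:roi[2]]=1;m=m*k
    n,l,s,ce=cv2.connectedComponentsWithStats(m);i=1+np.argmax(s[1:,4])
    pts=np.argwhere(l==i)[:,::-1].astype(np.float32)
    P=np.array([back(c,p,z)[:2] for p in pts]).astype(np.float32)
    r=cv2.minAreaRect(P*1000);b=cv2.boxPoints(r);e=[b[1]-b[0],b[2]-b[1]];e=max(e,key=np.linalg.norm)
    return np.round(r[0],1),np.round(r[1],1),'long axis deg',round(np.degrees(np.arctan2(e[1],e[0])),1)
print('pink',seg([160,60,120],[179,255,255],.092,(390,210,440,260)))
print('blue',seg([100,100,80],[125,255,255],.092,(350,210,400,260)))
print('yellow',seg([22,100,80],[33,255,255],.05,(180,240,240,280)))
rail=[back(c,(140+x/2.5,150+y/2.5),.036)[:2] for x,y in[(78,340),(277,278)]]
d=rail[1]-rail[0];print('rail',np.mean(rail,0),np.linalg.norm(d),np.degrees(np.arctan2(d[1],d[0])))
def tri(pa,pb):
    A=[];B=[]
    for n,p in(('top',pa),('side',pb)):
        q=camera_model(n);o=back(q,p,0);w=back(q,p,.1)-o;w/=np.linalg.norm(w);M=np.eye(3)-np.outer(w,w);A.append(M);B.append(M@o)
    return np.linalg.lstsq(np.vstack(A),np.hstack(B),rcond=None)[0]
print('slot',tri((201.2,247.9),(287.2,315.7)),'jaw',tri((205.8,254.8),(281.6,339.6)),'rail',tri((211.1,273.6),(311.3,330.6)))
E
python3 m.py
```

```text
pink (array([ 514.5, -214.1]), array([29.5, 46.1]), 'long axis deg', np.float32(-89.7))
blue (array([ 516.8, -138.8]), array([46. , 27.8]), 'long axis deg', np.float32(90.0))
yellow (array([463.9, 181.5]), array([26.3, 73.7]), 'long axis deg', np.float32(-71.2))
rail [0.44131178 0.17459636] 0.16240824077321292 -72.35398684186241
slot [0.48320273 0.18855466 0.04955495] jaw [0.48145531 0.19452912 0.00283111] rail [0.44125003 0.17759852 0.02182149]
```

```bash
R='' 
python3 -m crank '[{"dx":-0.13,"dy":-0.153},{"dx":-0.13,"dy":-0.153},{"dx":-0.13,"dy":-0.153},{"dx":-0.13,"dy":-0.153},{"dx":-0.13,"dy":-0.153}]' >/dev/null
python3 -m crank '[{"dx":-0.13,"dy":-0.153},{"dx":-0.13,"dy":-0.153},{"dx":-0.13,"dy":-0.153},{"dx":-0.13,"dy":-0.153},{"dx":-0.13,"dy":-0.153}]' >/dev/null
python3 -m crank '[{"dx":-0.13,"dy":-0.153},{"dx":-0.13,"dy":-0.153},{"dx":-0.13,"dy":-0.153},{"dx":-0.13,"dy":-0.153},{"dx":-0.13,"dy":-0.153}]'
```

```text
$[0]: bad value
$[0]: bad value
$[0]: bad value
```

```bash
python3 -m crank '[{"dx":-0.13,"dy":-0.153,"dz":0,"twist":0,"claw":0.085},{"dx":-0.13,"dy":-0.153,"dz":0,"twist":0,"claw":0.085},{"dx":-0.13,"dy":-0.153,"dz":0,"twist":0,"claw":0.085},{"dx":-0.13,"dy":-0.153,"dz":0,"twist":0,"claw":0.085},{"dx":-0.13,"dy":-0.153,"dz":0,"twist":0,"claw":0.085}]'
```

```text
t: 1.12
ee_pos: [0.2336, 0.3727, 0.2453]
ee_rot: [0.128, 0.992, -0.0, 0.0]
ft_force: [0.4, 0.1, 0.0]
gripper_width: 0.993
```

```bash
python3 -m crank '[{"dx":-0.13,"dy":-0.153,"dz":0,"twist":0,"claw":0.085},{"dx":-0.13,"dy":-0.153,"dz":0,"twist":0,"claw":0.085},{"dx":-0.13,"dy":-0.153,"dz":0,"twist":0,"claw":0.085},{"dx":-0.13,"dy":-0.153,"dz":0,"twist":0,"claw":0.085},{"dx":-0.13,"dy":-0.153,"dz":0,"twist":0,"claw":0.085}]' >/dev/null
python3 -m crank '[{"dx":-0.13,"dy":-0.153,"dz":0,"twist":0,"claw":0.085},{"dx":-0.13,"dy":-0.153,"dz":0,"twist":0,"claw":0.085},{"dx":-0.13,"dy":-0.153,"dz":0,"twist":0,"claw":0.085},{"dx":-0.13,"dy":-0.153,"dz":0,"twist":0,"claw":0.085},{"dx":-0.13,"dy":-0.153,"dz":0,"twist":0,"claw":0.085}]'
python3 -m crank '[{"dx":0,"dy":0,"dz":0,"twist":0.12,"claw":0.085},{"dx":0,"dy":0,"dz":0,"twist":0.24,"claw":0.085},{"dx":0,"dy":0,"dz":0,"twist":0.36,"claw":0.085},{"dx":0,"dy":0,"dz":0,"twist":0.48,"claw":0.085},{"dx":0,"dy":0,"dz":0,"twist":0.6,"claw":0.085}]' >/dev/null
python3 -m crank '[{"dx":0,"dy":0,"dz":0,"twist":0.12,"claw":0.085},{"dx":0,"dy":0,"dz":0,"twist":0.24,"claw":0.085},{"dx":0,"dy":0,"dz":0,"twist":0.36,"claw":0.085},{"dx":0,"dy":0,"dz":0,"twist":0.48,"claw":0.085},{"dx":0,"dy":0,"dz":0,"twist":0.6,"claw":0.085}]' >/dev/null
python3 -m crank '[{"dx":0,"dy":0,"dz":0,"twist":0.07,"claw":0.085},{"dx":0,"dy":0,"dz":0,"twist":0.14,"claw":0.085},{"dx":0,"dy":0,"dz":0,"twist":0.14,"claw":0.085}]'
cat > g.py <<'E'
import sys
from h import *
# target x,y,z, yaw(deg) of tool y -> offsets
def go(x,y,z,yaw):
    o=get_obs();r=Rn.from_quat(o['ee_rot']).as_matrix()
    d=r.T@(np.array([x,y,z])-o['ee_pos']);cur=np.degrees(np.arctan2(r[1,1],r[0,1]))
    tw=-(yaw-cur+90)%180-90 if 0 else -(((yaw-cur)+90)%180-90)
    print('t',round(o['t'],2),'pos',np.round(o['ee_pos'],4),'yaw',round(cur,2),'d',np.round(d,4),'twist',round(np.radians(tw),4),'F',np.round(o['ft_force'],1),'tilt',np.round(r[:2,2],4),'j6',o['joints'][5])
if __name__=='__main__': go(*map(float,sys.argv[1:5]))
E
python3 g.py .5145 -.214 .245 -1.75
```

```text
t: 1.95
ee_pos: [0.4076, 0.01, 0.2457]
ee_rot: [0.129, 0.992, -0.0, 0.001]
ft_force: [0.6, 0.5, -0.6]
gripper_width: 0.997
t: 3.03
ee_pos: [0.4067, 0.0128, 0.2454]
ee_rot: [0.717, 0.697, 0.0, 0.0]
ft_force: [-0.0, 0.4, -0.3]
gripper_width: 0.995
t 3.03 pos [0.4067 0.0128 0.2454] yaw -1.64 d [-0.2236  0.1142  0.0005] twist 0.0019 F [-0.   0.4 -0.3] tilt [0.0004 0.    ] j6 1.4329069405089112
```

```bash
python3 -m crank '[{"dx":-0.16,"dy":0.081,"dz":0,"twist":0,"claw":0.085},{"dx":-0.16,"dy":0.081,"dz":0,"twist":0,"claw":0.085},{"dx":-0.16,"dy":0.081,"dz":0,"twist":0,"claw":0.085},{"dx":-0.16,"dy":0.081,"dz":0,"twist":0,"claw":0.085},{"dx":-0.16,"dy":0.081,"dz":0,"twist":0,"claw":0.085}]' >/dev/null
python3 -m crank '[{"dx":-0.0636,"dy":0.033,"dz":0.0,"twist":0,"claw":0.085},{"dx":-0.0636,"dy":0.033,"dz":0.0,"twist":0,"claw":0.085},{"dx":-0.0636,"dy":0.033,"dz":0.03,"twist":0,"claw":0.085},{"dx":-0.0636,"dy":0.033,"dz":0.03,"twist":0,"claw":0.085}]'
python3 - <<'E'
from h import *
import g
g.go(.5145,-.214,.09,-1.75)
c=camera_model('wrist');im=snapshot('wrist');save('w1.png',im)
print(-np.array(c['R']).T@np.array(c['t']),proj(c,[.5145,-.214,.092]))
for r in recognise('pink_wedge','wrist')[:4]: print(r)
hsv=cv2.cvtColor(im,cv2.COLOR_RGB2HSV);m=cv2.inRange(hsv,np.array([160,60,120]),np.array([179,255,255]))
n,l,s,ce=cv2.connectedComponentsWithStats(m)
i=1+np.argmax(s[1:,4]);P=np.argwhere(l==i)[:,::-1];P=np.array([back(c,p,.092)[:2] for p in P],np.float32)*1000
print(s[i],cv2.minAreaRect(P))
E
```

```text
t: 3.78
ee_pos: [0.5131, -0.2142, 0.2107]
ee_rot: [0.717, 0.697, -0.001, -0.003]
ft_force: [-1.5, 0.5, -1.6]
gripper_width: 0.995
t 3.78 pos [ 0.5131 -0.2142  0.2107] yaw -1.58 d [-0.0002  0.002   0.1207] twist 0.003 F [-1.5  0.5 -1.6] tilt [-0.0056  0.0036] j6 1.0584631634140178
[ 0.51584811 -0.14537585  0.33947095] [323.90038169 238.65008095]
{'pixel': [326.3, 234.7], 'conf': 0.66}
{'pixel': [132.5, 118.1], 'conf': 0.64}
{'pixel': [461.5, 241.7], 'conf': 0.61}
{'pixel': [189.2, 260.9], 'conf': 0.57}
[ 301  199   48   77 3542] ((515.0205688476562, -213.53158569335938), (50.61854934692383, 30.35137939453125), 87.63894653320312)
```

View pics/w1.png

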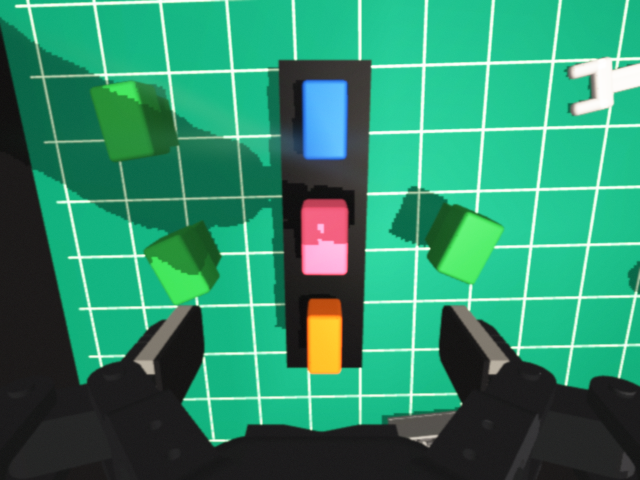

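The view shows pink in the middle of the rack (pixel 325,237), with green look-alikes well to either side. That agrees with the top camera. I'll descend with the claw narrowed.

```bash
python3 -m crank '[{"dx":0,"dy":0.0018,"dz":0.03,"twist":0,"claw":0.06},{"dx":0,"dy":0.0018,"dz":0.06,"twist":0,"claw":0.06},{"dx":0,"dy":0.0018,"dz":0.09,"twist":0,"claw":0.06},{"dx":0,"dy":0.0018,"dz":0.115,"twist":0,"claw":0.06},{"dx":0,"dy":0.0018,"dz":0.127,"twist":0,"claw":0.06}]'
python3 -m crank '[{"dx":0,"dy":0,"dz":0,"twist":0,"claw":0.06},{"dx":0,"dy":0,"dz":0,"twist":0,"claw":0.06}]'; python3 g.py .5149 -.214 .082 -1.75
```

```text
t: 4.3
ee_pos: [0.515, -0.2118, 0.0867]
ee_rot: [0.716, 0.698, -0.0, -0.002]
ft_force: [-0.2, -0.3, -0.2]
gripper_width: 0.701
t: 4.47
ee_pos: [0.5165, -0.213, 0.0893]
ee_rot: [0.716, 0.698, 0.0, -0.0]
ft_force: [0.5, -0.4, -0.0]
gripper_width: 0.701
t 4.47 pos [ 0.5165 -0.213   0.0893] yaw -1.45 d [-0.001  -0.0016  0.0073] twist 0.0053 F [ 0.5 -0.4 -0. ] tilt [0.     0.0002] j6 1.0611560135607503
```

```bash
python3 -m crank '[{"dx":-0.001,"dy":-0.0016,"dz":0.007,"twist":0.005,"claw":0.06},{"dx":-0.001,"dy":-0.0016,"dz":0.007,"twist":0.005,"claw":0.06},{"dx":-0.001,"dy":-0.0016,"dz":0.007,"twist":0.005,"claw":0.02},{"dx":-0.001,"dy":-0.0016,"dz":0.007,"twist":0.005,"claw":0.015},{"dx":-0.001,"dy":-0.0016,"dz":0.007,"twist":0.005,"claw":0.01}]'
python3 -m crank '[{"dx":0,"dy":0,"dz":0,"twist":0,"claw":0.01},{"dx":0,"dy":0,"dz":0,"twist":0,"claw":0.01},{"dx":0,"dy":0,"dz":0,"twist":0,"claw":0.01},{"dx":0,"dy":0,"dz":0,"twist":0,"claw":0.01}]'
```

```text
t: 4.88
ee_pos: [0.5155, -0.2152, 0.0824]
ee_rot: [0.718, 0.696, 0.0, 0.001]
ft_force: [0.3, -0.5, -0.7]
gripper_width: 0.341
t: 5.22
ee_pos: [0.5155, -0.2153, 0.0823]
ee_rot: [0.718, 0.696, 0.0, 0.001]
ft_force: [0.1, -0.4, 5.7]
gripper_width: 0.336
```

```bash
python3 -m crank '[{"dx":0,"dy":0,"dz":-0.015,"twist":0,"claw":0.01},{"dx":0,"dy":0,"dz":-0.04,"twist":0,"claw":0.01},{"dx":0,"dy":0,"dz":-0.075,"twist":0,"claw":0.01},{"dx":0,"dy":0,"dz":-0.11,"twist":0,"claw":0.01},{"dx":0,"dy":0,"dz":-0.13,"twist":0,"claw":0.01}]'
python3 -m crank '[{"dx":0,"dy":0,"dz":0,"twist":0,"claw":0.01},{"dx":0,"dy":0,"dz":0,"twist":0,"claw":0.01}]'
python3 g.py .43 .08 .215 18.5
```

```text
t: 5.63
ee_pos: [0.5156, -0.2153, 0.2148]
ee_rot: [0.718, 0.696, 0.001, 0.002]
ft_force: [0.5, -1.1, -0.5]
gripper_width: 0.335
t: 5.8
ee_pos: [0.5155, -0.2152, 0.2123]
ee_rot: [0.718, 0.696, 0.0, 0.001]
ft_force: [0.2, -0.7, -0.5]
gripper_width: 0.343
t 5.8 pos [ 0.5155 -0.2152  0.2123] yaw -1.84 d [ 0.2923 -0.0949 -0.0032] twist -0.3549 F [ 0.2 -0.7 -0.5] tilt [ 0.0023 -0.0013] j6 1.0635056331387145
```

```bash
python3 -m crank '[{"dx":0.03,"dy":-0.0015,"dz":0,"twist":0,"claw":0.01},{"dx":0.07,"dy":-0.0035,"dz":0,"twist":0,"claw":0.01},{"dx":0.11,"dy":-0.0055,"dz":0,"twist":0,"claw":0.01},{"dx":0.15,"dy":-0.007,"dz":0,"twist":0,"claw":0.01},{"dx":0.19,"dy":-0.009,"dz":0,"twist":0,"claw":0.01}]' >/dev/null
python3 -m crank '[{"dx":0.04,"dy":-0.002,"dz":0,"twist":-0.08,"claw":0.01},{"dx":0.08,"dy":-0.004,"dz":0,"twist":-0.16,"claw":0.01},{"dx":0.11,"dy":-0.005,"dz":0,"twist":-0.24,"claw":0.01},{"dx":0.129,"dy":-0.006,"dz":0,"twist":-0.32,"claw":0.01},{"dx":0.129,"dy":-0.006,"dz":0,"twist":-0.355,"claw":0.01}]' >/dev/null
python3 -m crank '[{"dx":0,"dy":0,"dz":0,"twist":0,"claw":0.01},{"dx":0,"dy":0,"dz":0,"twist":0,"claw":0.01},{"dx":0,"dy":0,"dz":0,"twist":0,"claw":0.01}]'
cat > w.py <<'E'
from h import *
import g
g.go(.482,.189,.13,18.5)
c=camera_model('wrist');im=snapshot('wrist');save('w2.png',im)
for q,z,f in[('slot',.05,tip_of),('jaw',0,tip_of),('rail',.016,tip_of),('pink_wedge',.1,recognise)]:
    for r in f(q,'wrist')[:2]: print(q,np.round(r['pixel'],1),round(r['conf'],2),np.round(back(c,r['pixel'],z),4))
hsv=cv2.cvtColor(im,cv2.COLOR_RGB2HSV);m=cv2.inRange(hsv,np.array([22,100,80]),np.array([33,255,255]))
n,l,s,ce=cv2.connectedComponentsWithStats(m)
i=1+np.argmax(s[1:,4]);P=np.argwhere(l==i)[:,::-1];P=np.array([back(c,p,.05)[:2] for p in P],np.float32)*1000
print(s[i],cv2.minAreaRect(P))
cam=-np.array(c['R']).T@np.array(c['t']);print('cam',cam)
import json;json.dump({k:np.array(v).tolist() for k,v in c.items()},open('c2.json','w'))
E
python3 w.py
```

```text
t: 6.88
ee_pos: [0.5094, 0.104, 0.2101]
ee_rot: [0.585, 0.811, -0.001, -0.001]
ft_force: [-0.4, -0.1, -1.5]
gripper_width: 0.34
t 6.88 pos [0.5094 0.104  0.2101] yaw 18.41 d [0.0893 0.001  0.0801] twist -0.0016 F [-0.4 -0.1 -1.5] tilt [-0.0022 -0.0001] j6 1.2964182620793312
slot [322.2  98.9] 0.56 [0.4824 0.1866 0.05  ]
jaw [319.   98.8] 0.75 [0.479  0.1888 0.    ]
jaw [323.2  96. ] 0.27 [0.4815 0.1919 0.    ]
rail [267.8  99.8] 0.66 [0.4427 0.1749 0.016 ]
pink_wedge [321.6 322. ] 0.93 [0.5268 0.0521 0.1   ]
[ 277   38   39  111 4037] ((464.8719177246094, 183.42599487304688), (25.694782257080078, 70.08224487304688), 17.90035629272461)
cam [0.4876425  0.16972178 0.33863536]
```

View pics/w2.png

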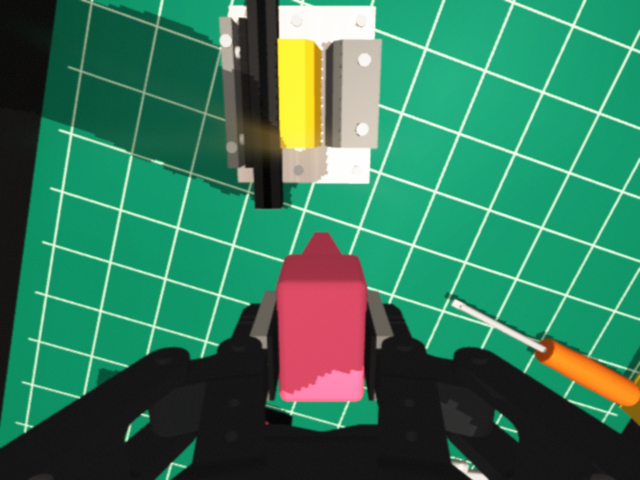

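The slot shows at pixel 323,98, between the yellow jaw and the grey fence. The wedge is held straight in the fingers. The networks and the yellow outline agree on (0.482,0.188), yaw 18.2°.

```bash
python3 -m crank '[{"dx":0.03,"dy":0.001,"dz":0,"twist":0,"claw":0.01},{"dx":0.06,"dy":0.001,"dz":0.01,"twist":0,"claw":0.01},{"dx":0.083,"dy":0.001,"dz":0.03,"twist":0.002,"claw":0.01},{"dx":0.089,"dy":0.001,"dz":0.055,"twist":0.004,"claw":0.01},{"dx":0.089,"dy":0.001,"dz":0.066,"twist":0.004,"claw":0.01}]'
python3 -m crank '[{"dx":0,"dy":0,"dz":0,"twist":0,"claw":0.01},{"dx":0,"dy":0,"dz":0,"twist":0,"claw":0.01},{"dx":0,"dy":0,"dz":0,"twist":0,"claw":0.01}]'
python3 - <<'E'
from h import *
import g
g.go(.4824,.1882,.096,18.2)
a=snapshot('side');b=snapshot('wrist')
a=cv2.resize(a[190:390,220:380],None,fx=2.5,fy=2.5,interpolation=3);b=b[0:400,160:480]
save('d1.png',np.hstack([a[:500],cv2.resize(b,(400,500))]))
E
```

```text
t: 7.55
ee_pos: [0.4808, 0.1903, 0.143]
ee_rot: [0.585, 0.811, -0.001, -0.001]
ft_force: [-0.5, -1.1, -0.7]
gripper_width: 0.335
t: 7.8
ee_pos: [0.4836, 0.1889, 0.1463]
ee_rot: [0.586, 0.81, 0.001, 0.001]
ft_force: [-0.4, -0.4, -1.0]
gripper_width: 0.34
t 7.8 pos [0.4836 0.1889 0.1463] yaw 18.23 d [-0.0003 -0.0014  0.0503] twist 0.0005 F [-0.4 -0.4 -1. ] tilt [0.0016 0.0004] j6 1.4704161114162397
```

View pics/d1.png

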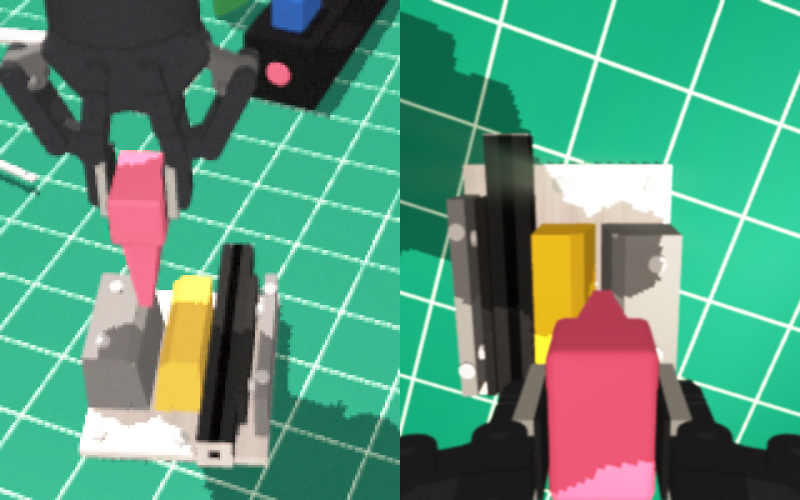

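The foot is directly over the slot mouth in both views. Lowering to just above the loose seat.

```bash
python3 -m crank '[{"dx":0,"dy":-0.001,"dz":0.012,"twist":0,"claw":0.01},{"dx":0,"dy":-0.001,"dz":0.024,"twist":0,"claw":0.01},{"dx":0,"dy":-0.001,"dz":0.034,"twist":0,"claw":0.01},{"dx":0,"dy":-0.001,"dz":0.042,"twist":0,"claw":0.01},{"dx":0,"dy":-0.001,"dz":0.046,"twist":0,"claw":0.01}]'
python3 -m crank '[{"dx":0,"dy":0,"dz":0,"twist":0,"claw":0.01},{"dx":0,"dy":0,"dz":0,"twist":0,"claw":0.01}]'; python3 g.py .4824 .1882 .082 18.2
```

```text
t: 8.32
ee_pos: [0.4817, 0.1887, 0.0986]
ee_rot: [0.586, 0.81, -0.0, -0.0]
ft_force: [1.0, 1.0, 0.1]
gripper_width: 0.339
t: 8.48
ee_pos: [0.4819, 0.1888, 0.0994]
ee_rot: [0.586, 0.81, 0.0, -0.0]
ft_force: [0.2, 0.9, -2.0]
gripper_width: 0.342
t 8.48 pos [0.4819 0.1888 0.0994] yaw 18.27 d [-0.0008  0.0003  0.0174] twist 0.0012 F [ 0.2  0.9 -2. ] tilt [-0.      0.0001] j6 1.4702093634219178
```

```bash
python3 -m crank '[{"dx":0,"dy":0,"dz":0.002,"twist":0,"claw":0.01},{"dx":0,"dy":0,"dz":0.004,"twist":0,"claw":0.01},{"dx":0,"dy":0,"dz":0.006,"twist":0,"claw":0.01},{"dx":0,"dy":-0.0003,"dz":0.007,"twist":0,"claw":0.01},{"dx":0,"dy":-0.0005,"dz":0.008,"twist":0,"claw":0.01}]'
python3 -m crank '[{"dx":0,"dy":-0.0003,"dz":0.001,"twist":0,"claw":0.01},{"dx":0,"dy":-0.0005,"dz":0.002,"twist":0,"claw":0.01},{"dx":0,"dy":-0.0006,"dz":0.003,"twist":0,"claw":0.01},{"dx":0,"dy":-0.0007,"dz":0.004,"twist":0,"claw":0.01},{"dx":0,"dy":-0.0007,"dz":0.004,"twist":0,"claw":0.01}]'
```

```text
t: 8.9
ee_pos: [0.4816, 0.1888, 0.0915]
ee_rot: [0.586, 0.81, 0.0, 0.0]
ft_force: [-0.6, 0.4, 0.1]
gripper_width: 0.336
t: 9.32
ee_pos: [0.4809, 0.1886, 0.0872]
ee_rot: [0.586, 0.81, 0.0, 0.0]
ft_force: [1.8, 0.7, -0.4]
gripper_width: 0.341
```

```bash
python3 -m crank '[{"dx":0,"dy":-0.0002,"dz":0.001,"twist":0,"claw":0.01},{"dx":0,"dy":-0.0003,"dz":0.002,"twist":0,"claw":0.01},{"dx":0,"dy":-0.0003,"dz":0.002,"twist":0,"claw":0.01}]'
python3 -m crank '[{"dx":0,"dy":-0.0002,"dz":0.001,"twist":0,"claw":0.01},{"dx":0,"dy":-0.0003,"dz":0.002,"twist":0,"claw":0.01},{"dx":0,"dy":-0.0003,"dz":0.002,"twist":0,"claw":0.01}]'
python3 -m crank '[{"dx":0,"dy":-0.0001,"dz":0.001,"twist":0,"claw":0.01},{"dx":0,"dy":-0.0001,"dz":0.001,"twist":0,"claw":0.01}]'
```

```text
t: 9.57
ee_pos: [0.4807, 0.1885, 0.0854]
ee_rot: [0.586, 0.81, 0.0, 0.0]
ft_force: [1.9, 1.0, 1.0]
gripper_width: 0.341
t: 9.82
ee_pos: [0.4806, 0.1884, 0.084]
ee_rot: [0.586, 0.81, 0.001, 0.0]
ft_force: [1.1, 0.2, 6.0]
gripper_width: 0.341
t: 9.98
ee_pos: [0.4805, 0.1884, 0.0834]
ee_rot: [0.586, 0.81, 0.001, 0.001]
ft_force: [-0.5, 0.4, 8.9]
gripper_width: 0.336
```

Force is building as expected, so I'll keep pressing.

```bash
python3 -m crank '[{"dx":0,"dy":0,"dz":0.001,"twist":0,"claw":0.01},{"dx":0,"dy":0,"dz":0.002,"twist":0,"claw":0.01},{"dx":0,"dy":0,"dz":0.002,"twist":0,"claw":0.01}]'
python3 -m crank '[{"dx":0,"dy":0,"dz":0.001,"twist":0,"claw":0.01},{"dx":0,"dy":0,"dz":0.001,"twist":0,"claw":0.01}]'
```

```text
t: 10.23
ee_pos: [0.4804, 0.1883, 0.0822]
ee_rot: [0.586, 0.81, 0.001, 0.001]
ft_force: [-3.6, -0.4, 16.1]
gripper_width: 0.336
t: 10.4
ee_pos: [0.4803, 0.1883, 0.0816]
ee_rot: [0.586, 0.81, 0.001, 0.001]
ft_force: [-4.5, -1.6, 18.6]
gripper_width: 0.339
```

```bash
python3 -m crank '[{"dx":0,"dy":-0.0004,"dz":0.0005,"twist":0,"claw":0.01},{"dx":0,"dy":-0.0006,"dz":0.0008,"twist":0,"claw":0.01},{"dx":0,"dy":-0.0006,"dz":0.0008,"twist":0,"claw":0.01}]'
python3 -m crank '[{"dx":0,"dy":0,"dz":0,"twist":0,"claw":0.045},{"dx":0,"dy":0,"dz":0,"twist":0,"claw":0.055},{"dx":0,"dy":0,"dz":0,"twist":0,"claw":0.055},{"dx":0,"dy":0,"dz":0,"twist":0,"claw":0.055}]'
python3 -m crank '[{"dx":0,"dy":0,"dz":-0.01,"twist":0,"claw":0.055},{"dx":0,"dy":0,"dz":-0.03,"twist":0,"claw":0.055},{"dx":0,"dy":0,"dz":-0.06,"twist":0,"claw":0.055},{"dx":0,"dy":0,"dz":-0.09,"twist":0,"claw":0.055},{"dx":0,"dy":0,"dz":-0.11,"twist":0,"claw":0.055}]'
python3 -m crank '[{"dx":-0.03,"dy":0,"dz":0,"twist":0,"claw":0.055},{"dx":-0.06,"dy":0,"dz":0,"twist":0,"claw":0.055},{"dx":-0.08,"dy":0,"dz":0,"twist":0,"claw":0.055},{"dx":-0.08,"dy":0,"dz":0,"twist":0,"claw":0.055}]'
cat > f.py <<'E'
from h import *
import g,sys
g.go(.4824,.1882,.082,18.2)
cw=camera_model('wrist');w=snapshot('wrist');a=snapshot('side');cs=camera_model('side')
for q,n,c,z in[('pink_wedge','wrist',cw,.01),('pink_wedge','side',cs,.01),('rail','wrist',cw,.016)]:
    for r in tip_of(q,n)[:2]: print(q,n,np.round(r['pixel']),r['conf'],np.round(back(c,r['pixel'],z),4))
hsv=cv2.cvtColor(w,cv2.COLOR_RGB2HSV);m=cv2.inRange(hsv,np.array([160,60,100]),np.array([179,255,255]))
n,l,s,ce=cv2.connectedComponentsWithStats(m)
i=1+np.argmax(s[1:,4]);P=np.argwhere(l==i)[:,::-1];P=np.array([back(cw,p,.09)[:2] for p in P],np.float32)*1000
print(s[i],cv2.minAreaRect(P))
save(sys.argv[1],np.hstack([cv2.resize(a[190:390,220:380],None,fx=2.5,fy=2.5,interpolation=3),cv2.resize(w[0:400,160:480],(400,500))]))
E
python3 f.py e1.png
```

```text
t: 10.65
ee_pos: [0.4803, 0.1883, 0.0816]
ee_rot: [0.586, 0.81, 0.001, 0.001]
ft_force: [-5.0, -1.4, 24.1]
gripper_width: 0.34
t: 10.98
ee_pos: [0.4786, 0.1879, 0.0778]
ee_rot: [0.586, 0.81, -0.001, -0.001]
ft_force: [-0.9, 0.2, 0.2]
gripper_width: 0.643
t: 11.4
ee_pos: [0.4799, 0.1882, 0.1915]
ee_rot: [0.586, 0.81, 0.001, 0.001]
ft_force: [1.0, -0.1, -0.1]
gripper_width: 0.648
t: 11.73
ee_pos: [0.5057, 0.1093, 0.1891]
ee_rot: [0.587, 0.809, -0.0, 0.001]
ft_force: [-0.4, -0.3, 0.3]
gripper_width: 0.641
t 11.73 pos [0.5057 0.1093 0.1891] yaw 18.07 d [0.0823 0.0022 0.107 ] twist -0.0022 F [-0.4 -0.3  0.3] tilt [ 0.0011 -0.0011] j6 1.3137081119531104
pink_wedge wrist [323. 110.] 0.7 [0.4822 0.1858 0.01  ]
pink_wedge side [284. 335.] 0.93 [0.4817 0.192  0.01  ]
pink_wedge side [395. 232.] 0.7 [ 0.3945 -0.1279  0.01  ]
rail wrist [262. 109.] 0.65 [0.441  0.1729 0.016 ]
[ 295   56   55   90 4803] ((480.9969482421875, 187.03126525878906), (29.24371910095215, 45.20956039428711), 18.069948196411133)
```

View pics/e1.png

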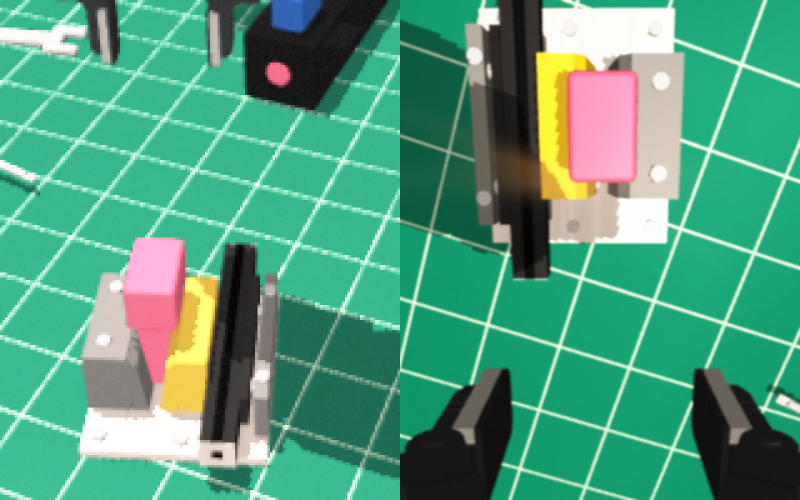

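The wedge stands upright in the slot (head pixel 602,126 in the right panel). The jaw is up against the rail, which is still in its seat. I'll check depth and jam with a press from closed fingertips on the head.

```bash
python3 -m crank '[{"dx":0.03,"dy":0.001,"dz":0,"twist":0,"claw":0.0},{"dx":0.06,"dy":0.001,"dz":0,"twist":0,"claw":0.0},{"dx":0.081,"dy":0.001,"dz":0,"twist":0,"claw":0.0},{"dx":0.081,"dy":0.001,"dz":0,"twist":0,"claw":0.0},{"dx":0.081,"dy":0.001,"dz":0.02,"twist":0,"claw":0.0}]' >/dev/null
python3 -m crank '[{"dx":0,"dy":0,"dz":0.02,"twist":0,"claw":0.0},{"dx":0,"dy":0,"dz":0.04,"twist":0,"claw":0.0},{"dx":0,"dy":0,"dz":0.048,"twist":0,"claw":0.0},{"dx":0,"dy":0,"dz":0.052,"twist":0,"claw":0.0},{"dx":0,"dy":0,"dz":0.052,"twist":0,"claw":0.0}]'
python3 g.py .481 .187 .106 18.2
```

```text
t: 12.82
ee_pos: [0.4795, 0.1893, 0.116]
ee_rot: [0.586, 0.811, -0.001, -0.0]
ft_force: [-0.0, 0.2, -0.2]
gripper_width: 0.003
t 12.82 pos [0.4795 0.1893 0.116 ] yaw 18.3 d [-0.0027  0.0007  0.01  ] twist 0.0017 F [-0.   0.2 -0.2] tilt [-0.0014 -0.0003] j6 1.4717083601274659
```

```bash
python3 -m crank '[{"dx":-0.002,"dy":0.0007,"dz":0.003,"twist":0,"claw":0.0},{"dx":-0.002,"dy":0.0007,"dz":0.006,"twist":0,"claw":0.0},{"dx":-0.002,"dy":0.0007,"dz":0.008,"twist":0,"claw":0.0},{"dx":-0.002,"dy":0.0007,"dz":0.008,"twist":0,"claw":0.0}]'
python3 -m crank '[{"dx":0,"dy":0,"dz":0.001,"twist":0,"claw":0.0},{"dx":0,"dy":0,"dz":0.002,"twist":0,"claw":0.0},{"dx":0,"dy":0,"dz":0.002,"twist":0,"claw":0.0}]'
```

```text
t: 13.15
ee_pos: [0.4815, 0.1876, 0.1086]
ee_rot: [0.586, 0.81, 0.0, 0.0]
ft_force: [-0.2, -0.5, -0.7]
gripper_width: -0.001
t: 13.4
ee_pos: [0.4813, 0.1877, 0.1065]
ee_rot: [0.586, 0.81, 0.0, -0.0]
ft_force: [-0.6, -0.9, 0.6]
gripper_width: -0.001
```

```bash
python3 -m crank '[{"dx":0,"dy":0,"dz":0.001,"twist":0,"claw":0.0},{"dx":0,"dy":0,"dz":0.002,"twist":0,"claw":0.0},{"dx":0,"dy":0,"dz":0.002,"twist":0,"claw":0.0}]'
python3 -m crank '[{"dx":0,"dy":0,"dz":0.001,"twist":0,"claw":0.0},{"dx":0,"dy":0,"dz":0.001,"twist":0,"claw":0.0}]'
```

```text
t: 13.65
ee_pos: [0.4815, 0.1878, 0.1054]
ee_rot: [0.586, 0.81, 0.0, 0.0]
ft_force: [-2.6, -0.2, 6.4]
gripper_width: -0.003
t: 13.82
ee_pos: [0.4816, 0.1878, 0.1053]
ee_rot: [0.586, 0.81, 0.001, 0.001]
ft_force: [-4.5, -1.3, 13.6]
gripper_width: -0.004
```

Contact puts the head top at 0.0915, so the foot is about 40.5 mm below the mouth. It doesn't move under 13.6 N. One last firm press, then I'll back off.

```bash
python3 -m crank '[{"dx":0,"dy":0,"dz":0.001,"twist":0,"claw":0.0},{"dx":0,"dy":0,"dz":0.001,"twist":0,"claw":0.0}]'
python3 -m crank '[{"dx":0,"dy":0,"dz":-0.015,"twist":0,"claw":0.0},{"dx":0,"dy":0,"dz":-0.04,"twist":0,"claw":0.0},{"dx":0,"dy":0,"dz":-0.075,"twist":0,"claw":0.0},{"dx":0,"dy":0,"dz":-0.1,"twist":0,"claw":0.0}]' 
python3 -m crank '[{"dx":-0.03,"dy":0,"dz":0,"twist":0,"claw":0},{"dx":-0.06,"dy":0,"dz":0,"twist":0,"claw":0},{"dx":-0.08,"dy":0,"dz":0,"twist":0,"claw":0},{"dx":-0.08,"dy":0,"dz":0,"twist":0,"claw":0}]'
python3 f.py e2.png
```

```text
t: 13.98
ee_pos: [0.4817, 0.1878, 0.1052]
ee_rot: [0.586, 0.81, 0.001, 0.001]
ft_force: [-6.7, -1.9, 18.4]
gripper_width: -0.001
t: 14.32
ee_pos: [0.4814, 0.1877, 0.2046]
ee_rot: [0.586, 0.81, 0.0, 0.0]
ft_force: [1.3, -0.2, 0.9]
gripper_width: -0.003
t: 14.65
ee_pos: [0.5078, 0.1089, 0.2028]
ee_rot: [0.587, 0.809, 0.0, 0.001]
ft_force: [0.3, -0.2, -0.1]
gripper_width: -0.0
t 14.65 pos [0.5078 0.1089 0.2028] yaw 18.07 d [0.0834 0.0003 0.1206] twist -0.0022 F [ 0.3 -0.2 -0.1] tilt [ 0.0015 -0.001 ] j6 1.3126514742930504
pink_wedge wrist [320. 105.] 0.78 [0.4813 0.1891 0.01  ]
pink_wedge side [312. 197.] 0.77 [ 0.5986 -0.1935  0.01  ]
pink_wedge side [284. 335.] 0.76 [0.4814 0.1908 0.01  ]
rail wrist [265. 108.] 0.56 [0.4425 0.1738 0.016 ]
[ 293   58   53   85 4286] ((481.0165100097656, 187.10325622558594), (29.271804809570312, 45.237545013427734), 17.897214889526367)
```

View pics/e2.png

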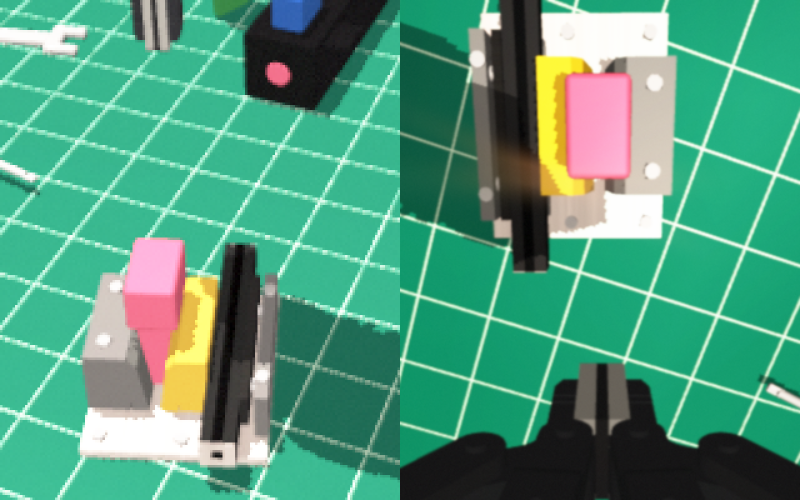

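The wedge hasn't moved (head pixel 599,126), the rail is seated, and the gripper is clear. Handing in.

```bash
python3 -c "
from rig import job_done
print(job_done())"
```

```text
the job is handed in; nothing more can be done
None
```

I lifted the pink wedge from the middle place of the rack and stood it thin end down in the slot. I pressed it in with up to 24 N and let go. A second press of 18 N with the closed fingertips on its head did not visibly move it. I handed in at about 15 s.

**Last checks:**
- **Depth:** the fingertips met the head at about 91.5 mm, so the foot is about 40.5 mm below the mouth, inside the 38–43 mm jam range.
- **Position:** the wedge centre is at about (0.481, 0.187), within 2 mm of the slot middle. It lies about 0.3° off the slot's direction.
- **Rail and jaw:** the rail lies in its seat within about 3 mm of where it started, and the jaw is against it.
- **Robot:** the gripper is clear and the wrist force reads about zero.

**Not confirmed:** the clamp force between jaw and rail can't be measured. I infer it from the press forces and from the wedge holding still.

**Failed or disagreed:**
- My first three move calls were refused because they left out some values; nothing moved.
- The networks' readings of the wedge foot varied by up to about 6 mm between views. In the last side view they ranked a green look-alike first. I relied on the coloured outline and the fingertip contact instead.

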